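Set the tube cradle to its gauge mark with the thumbwheel

ROBOT

A 7-joint arm with a two-finger parallel gripper is mounted at the origin on the work surface. World frame = base frame: x ahead of the robot, y to its left, z up, the work surface at z = 0. Lengths are in mm, angles in rad, forces in N, time in s.
With the tool pointing down it reaches from about 400 to 875 mm from the base axis. Payload 4.4 kg.
Tool frame: the origin (TCP) lies on the centre line of the jaws, within the pads' length; the fingertips stand 25 mm ahead of it and the grasp point (between the pads) lies 6 mm ahead of it; x points along the fingers, y is the direction in which the jaws open and shut, and the axes are right-handed (so a half turn about x gives the same grasp; the last joint's range is limited). The gripper opens to 85 mm and grips with 20 to 120 N. Pads are 22 mm wide; open, the fingers measure 114 mm over their backs; the gripper's body (76 mm by 85 mm) begins 54 mm behind the grasp point. The pads swing forward as they close: fully open they stand 13 mm farther back than shut.
Start: joints at [-1.197, 0.628, 0.038, 1.517, -0.027, 0.996, -0.02], TCP at [276.723, 588.168, 256.313] pointing down, gripper open.
Joint ranges: [-3.06, 3.06], [-0.37, 2.12], [-1.25, 1.32], [0.18, 2.47], [-1.1, 4.24], [0.23, 1.98], [-2.94, 2.94]. Speed limits (rad/s): [2.57, 2.57, 3.14, 3.14, 3.14, 3.14, 3.14].

INTERFACE

Orientations are given as [roll, pitch, yaw] about the fixed x, y, z axes, in that order (R = Rz(yaw) Ry(pitch) Rx(roll)).
In Python, from cell import * gives the robot as it stands. The module is installed in compiled form; this text tells all that it offers.
- The arm moves only by the tool jog_arm, never from a script. Its argument "series" is a list of rows, each a list of 3 entries, a list of its own where there are three numbers: the turn, a rotation vector about the tool's x, y, z in degrees, then the shift along the tool's x, y, z in mm, then the gripper's target within -1 to 1 (shut at 1, half-way at 0, fully open at -1). In form: [[[rx, ry, rz], [dx, dy, dz], hand], ...]. A call has 1 to 8 rows; each row shifts and turns the commanded pose from where the row before left it, along the tool's axes as they then stand; what a row does not reach is not made up. A row lasts 1/8 s, in which the tool goes at most 62.5 mm and 10.7 degrees, less where a joint would pass 70% of its speed; a pose out of reach is approached as far as the arm can. A call is refused whole if a number of a shift passes 62.5 or a number of a turn 10.7, either way. A call with a gripper value outside its range is refused whole. The fingers move at their own pace and stop on an object; the grip force is fixed at half the most. Time passes only in rows, so rows that do not move let the fingers close. It gives the time, the measured TCP pose, the force and the opening at its end, in the units of the state.
- read_state(): the state, without advancing time (a new reading comes with each control period).
- get_image(name): name is "scene" or "top"; returns a dict with "img" (420x560x3 uint8, red, green, blue), "range_z" (420x560 float32, mm along the optical axis (not along the pixel's ray), 0 where there is no reading), "fovy" (degrees; the focal length in pixels is half the picture's height over the tangent of half this angle, whatever the lens; pixels are square), "cx", "cy" (the principal point, pixels), "cam_to_world" (4x4, takes a point from camera to world coordinates). Camera axes: x right, y up, looking along -z (the intrinsics and any distortion apply to the point x, -y, -z); pixel columns grow to the right and rows downward; lengths in mm; the calibration is good to about 2 mm. A picture is of the moment at which its call begins.
- finish_job(): hands the job in, once; it reports no verdict.
The state is a dict: "clock": time; "qpos": joint angles; "qd": joint speeds; "tau": joint torques, N m; "eef_pos": TCP position; "tool_rot": TCP orientation; "force": force on the tool from outside, world axes, zero at the start; "torque": the same for the moment, N m; "width": finger opening in mm.
Only numpy, scipy, OpenCV 4.12 (cv2) and the standard library are available. Lean on these libraries where they do the work, as an engineer would, in place of code of your own. Each camera call takes 0.05 s, during which the arm holds its last target. There are 200 camera calls.

TASK

Set the blue tube cradle for the next glass tube: roll the top of its knurled wheel under a fingertip, towards the jaws, so that the sliding jaw closes up until its black pointer stands on the red gauge mark, then take the hand away. Move the jaw only by the wheel and do not touch the jaw itself; nothing is to be picked up, and the glassware standing around stays where it is.

Things in the scene. Friction and masses are not known exactly. Their poses are not given: they have to be found in the camera images.
- cradle: Fixed blue base plate, 250 x 120 x 14 mm. Origin: centre of its underside, on the bench. Its x axis runs from the wheel end (-x) to the fixed jaw (+x), z up. The grey fixed jaw (70 mm wide, top 60 mm above the bench) spans x = 66 to 97 mm. A white scale strip (x = -45 to 75 mm, y = -59 to -35 mm, top 18 mm above the bench) runs beside the jaws.
- wheel: Knurled steel wheel, 60 mm diameter, 22 mm wide, one yellow rib; axes turn with it. Origin: its centre, 45 mm above the bench, at cradle x = -75 mm, y = 0; axle along cradle y. Bare above two cheeks (74 x 14 mm, tops 58 mm up). 30 mm of rim (1 rad) towards the jaws moves the sliding jaw 10 mm in cradle +x, rolled back the reverse. Turns with 1 to 2 N at the rim, stays where left.
- jaw: Grey sliding jaw with black rubber V lining, moved by the wheel along the cradle's x axis; 36 mm long in x (13 mm behind its origin, 23 mm ahead), 70 mm wide, from 20 to 60 mm above the bench. Origin: level with the pointer, 19 mm above the bench; at the start at cradle x = -12 to -4 mm. Not to be touched.
- pointer (a point): Tip of the thin black pointer needle (2 mm wide in x) fixed to the sliding jaw, just above the white scale strip, 52 mm to the cradle's -y side and level in x with the jaw's origin, 22 mm above the bench.
- mark (a point): Centre of the red gauge mark, a band 5 mm wide in cradle x lying across the white scale strip, 19 mm above the bench, fixed in each run. Its x axis is the cradle's x. It stands 12 to 32 mm further in +x than the pointer does at the start.
- flask_mid (a point): Clear conical flask with cork, 66 mm foot, 116 mm tall; point on its axis 55 mm up. To be left standing.
- reagent_mid (a point): Brown glass bottle with blue cap, 48 mm diameter, 100 mm tall; point on its axis 50 mm up. To be left standing.
- beaker_mid (a point): Green glass beaker, 60 mm diameter, 75 mm tall; point on its axis 37 mm up. To be left standing.

How it is judged (in metres and radians):
On the way:
1. a fingertip presses on the knurled wheel (contact force between the fingers and wheel above 0.5 N), for 0.1 s.
At the end, for the whole second after the job is handed in: The pointer's centre line is on the red band (within 2.5 mm of its middle along the scale), the jaw is at rest, and each glass thing stands within 15 mm of where it was (x of pointer in the frame of mark between -0.0025 and 0.0025 m and linear speed of jaw below 0.003 m/s and distance of each of flask_mid, reagent_mid, beaker_mid from where it was at the start of the episode below 0.015 m); the robot touches nothing.
It fails at once if the sliding jaw is pushed directly (contact force between any of the fingers, the arm and jaw above 1 N).
It fails at once if glassware is knocked, lifted or carried (distance of any of flask_mid, reagent_mid, beaker_mid from where it was at the start of the episode above 0.015 m).
It also fails if it takes over 56 s, if anything falls off the work surface, if the arm or the gripper's body presses on something with over 40 N, if the wrist force passes 120 N, or if a joint passes its speed limit or range.

## Working session

There is one attempt and no reset: what is moved stays moved. The work goes in short steps, Python scripts to look and compute and a tool call to move; the robot and the scene stay as the last step left them, time stands still between calls to the robot, and variables do not carry over. Pictures are saved under pics/ and viewed, about 8 in all and at most 12, crops included, and the job is handed in when it is done.

Besides the shell and the picture viewer there is one more tool, called after "Emit:" as name([rows], argument=value, ...), one row to a line, values as JSON. jog_arm: Moves the arm, as the interface text tells. Its arguments: {"type":"object","properties":{"series":{"type":"array"}},"required":["series"]}

```bash
mkdir -p pics; cat > h.py <<'E'
from cell import *
import numpy as np, cv2
def shot(name,fn):
    d=get_image(name); np.savez('pics/'+fn+'.npz',**d); cv2.imwrite('pics/'+fn+'.png',cv2.cvtColor(d['img'],cv2.COLOR_RGB2BGR)); return d
def load(fn): return dict(np.load('pics/'+fn+'.npz'))
def f_(d): return 210/np.tan(np.radians(float(d['fovy']))/2)
def ray(d,u,v):
    f=f_(d);T=d['cam_to_world'];r=T[:3,:3]@np.array([(u-d['cx'])/f,-(v-d['cy'])/f,-1]);return T[:3,3],r
def atz(d,u,v,z):
    o,r=ray(d,u,v);return o+r*(z-o[2])/r[2]
def dep(d,u,v):
    o,r=ray(d,u,v);return o+r*d['range_z'][int(v),int(u)]
E
python3 - <<'E'
from h import *
print(read_state())
a=shot('top','t0');b=shot('scene','s0')
for d in(a,b):print({k:v for k,v in d.items() if k not in('img','range_z')})
E
```

```text
{'clock': 0.0, 'qpos': array([-1.19680946,  0.62935087,  0.03842798,  1.51838004, -0.02701371,
        0.996275  , -0.02002279]), 'qd': array([ 0.00115372,  0.00017397, -0.00038616,  0.00113867,  0.00099243,
       -0.00044525,  0.00019571]), 'tau': array([ 2.22579242e-04, -5.63410664e+01,  1.22572079e+00, -1.93454486e+01,
        1.08590358e-02,  1.01749101e-02,  6.60466199e-06]), 'eef_pos': array([276.45233851, 587.64270115, 255.38184839]), 'tool_rot': array([-1.56776167,  1.56890047, -2.00756776]), 'force': array([-0.13007138,  0.339825  ,  0.17073517]), 'torque': array([ 0.0863973 ,  0.01125553, -0.0007858 ]), 'width': 85.46542566406599}
{'fovy': 53.076011418760196, 'cx': 277.2529916655912, 'cy': 203.71529046520834, 'cam_to_world': array([[-3.11879586e-03,  9.83093773e-01, -1.83076232e-01,
         4.63875750e+02],
       [-9.99956569e-01, -1.45808103e-03,  9.20507268e-03,
         4.84637901e+01],
       [ 8.78250965e-03,  1.83096990e-01,  9.83055624e-01,
         8.73915173e+02],
       [ 0.00000000e+00,  0.00000000e+00,  0.00000000e+00,
         1.00000000e+00]])}
{'fovy': 57.80783937114504, 'cx': 277.802798263479, 'cy': 207.18397711323448, 'cam_to_world': array([[ 8.40502229e-01, -3.97577645e-01,  3.68086973e-01,
         8.40130854e+02],
       [ 5.41506551e-01,  6.39077963e-01, -5.46214255e-01,
        -3.06016002e+02],
       [-1.80736962e-02,  6.58415806e-01,  7.52437352e-01,
         5.51823612e+02],
       [ 0.00000000e+00,  0.00000000e+00,  0.00000000e+00,
         1.00000000e+00]])}
```

View pics/t0.png

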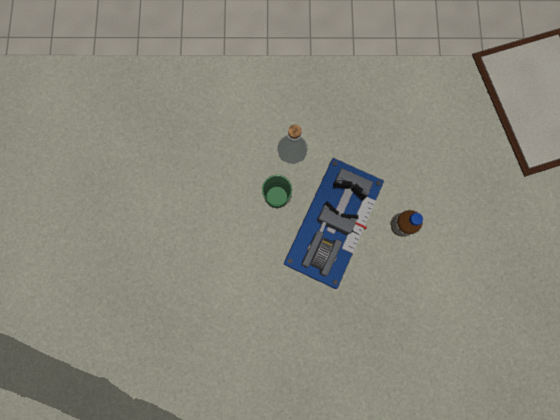

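View pics/s0.png

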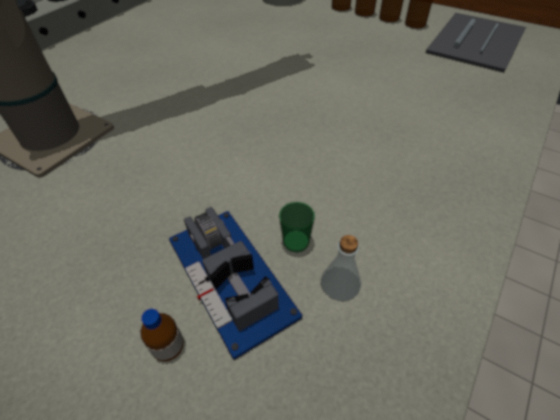

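The cradle lies near (335,222) in the top view, with its wheel at (322,252) and the red mark near (360,225). The glassware stands at (292,148), (277,190) and (407,222). I'll enlarge both views.

```bash
python3 - <<'E'
from h import *
a=load('t0')['img'][150:295,255:435,::-1];b=load('s0')['img'][200:360,160:310,::-1]
A=cv2.resize(a,None,fx=4,fy=4,interpolation=cv2.INTER_CUBIC);B=cv2.resize(b,None,fx=3.7,fy=3.7,interpolation=cv2.INTER_CUBIC)
cv2.imwrite('pics/t0c.png',cv2.convertScaleAbs(A,alpha=1.6));cv2.imwrite('pics/s0c.png',cv2.convertScaleAbs(B,alpha=1.6))
E
```

```text
(no output)
```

View pics/t0c.png

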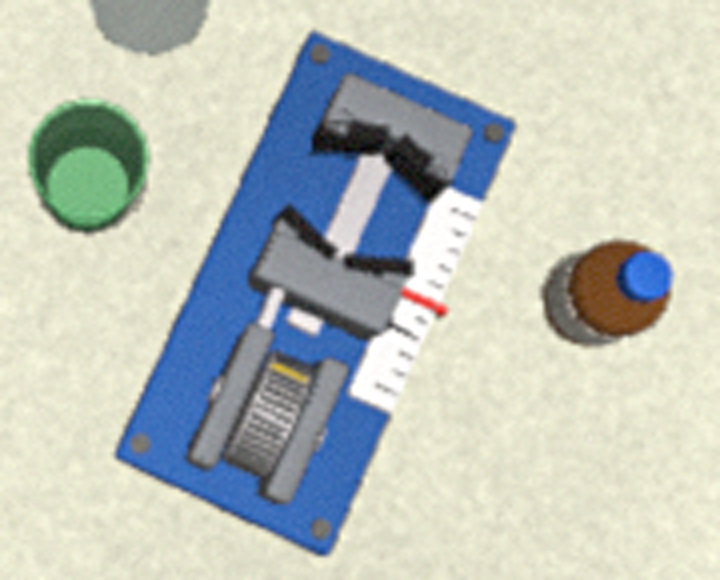

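View pics/s0c.png

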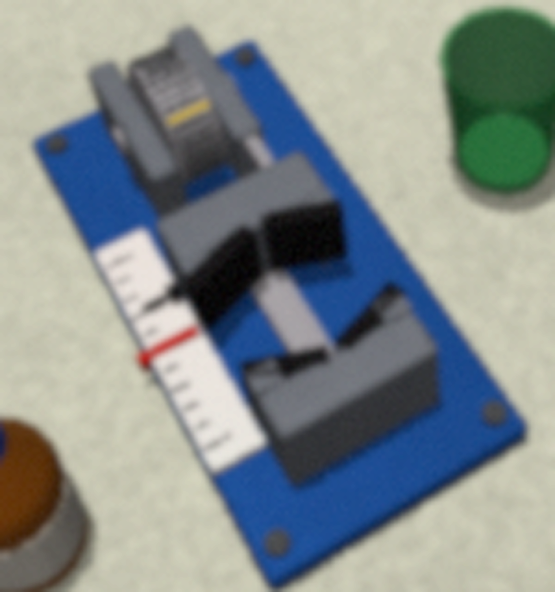

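The top crop shows the plate corners at (310,33), (516,122), (328,555) and (118,457). The pointer runs to about (415,336) and the red band runs (403,292)–(445,311). In the scene crop the pointer tip is at (148,304) and the band runs (145,358)–(198,331).

```bash
cat >> h.py <<'E'
def t(d,u,v,z): return atz(d,255+(u-1.5)/4,150+(v-1.5)/4,z)
def s(d,u,v,z): return atz(d,160+(u-1.35)/3.7,200+(v-1.35)/3.7,z)
def fit(P):
    M=np.array([[125,60],[125,-60],[-125,-60],[-125,60]],float);P=np.array(P)[:,:2];c=P.mean(0)
    z=((P-c)[:,0]+1j*(P-c)[:,1])@np.conj(M[:,0]+1j*M[:,1]);return c,np.angle(z),abs(z)/(M**2).sum()
def cr(p,c,th):
    q=p[:2]-c;return np.array([np.cos(th)*q[0]+np.sin(th)*q[1],-np.sin(th)*q[0]+np.cos(th)*q[1]])
E
python3 - <<'E'
from h import *
a=load('t0');b=load('s0')
c,th,k=fit([t(a,*p,14) for p in[(310,33),(516,122),(328,555),(118,457)]]);print('top',c,th,k)
c2,th2,k2=fit([s(b,*p,14) for p in[(527,430),(275,588),(35,145),(255,40)]]);print('sc',c2,th2,k2)
for n,p,z in[('ptr',(416,337),22),('m1',(403,292),19),('m2',(445,311),19),('rib',(290,373),72)]:print(n,cr(t(a,*p,z),c,th))
for n,p,z in[('ptr',(148,304),22),('m1',(198,331),19),('m2',(145,358),19)]:print(n,cr(s(b,*p,z),c2,th2))
w=c+np.array([[np.cos(th),-np.sin(th)],[np.sin(th),np.cos(th)]])@[-75,0];print('wheel',w)
print('wheel depth',[dep(a,322+i,250+j).round(1) for i,j in[(0,0),(2,-3),(-1,3)]])
E
```

```text
top [587.04309542 -77.95224673] -0.4368344801235935 0.9835156920947296
sc [590.0339113  -78.25089544] -0.4418517785895641 0.9845770010369902
ptr [ -4.75237072 -54.24879601]
m1 [ 14.39334098 -39.59100181]
m2 [ 14.42422261 -62.97521174]
rib [-55.43562129   0.5395537 ]
ptr [ -8.91846584 -49.50631784]
m1 [ 12.6570313  -36.61043439]
m2 [ 12.19486239 -60.9123724 ]
wheel [519.08593684 -46.22174725]
wheel depth [array([523.1, -43.3,  77.1]), array([529.2, -47.8,  72.5]), array([517.5, -41.3,  77.2])]
```

```bash
cat >> h.py <<'E'
from scipy.spatial.transform import Rotation as Ro
W=np.array([520.,-46.]);TH=-0.439
def plan(cx,z,cy=0):
    "shift in the goal tool frame and turn to stand at cradle x offset cx, cy from wheel centre, TCP height z"
    st=read_state();R=Ro.from_euler('xyz',st['tool_rot']);u=np.array([np.cos(TH),np.sin(TH),0]);x=np.array([0,0,-1.])
    sg=np.sign(R.as_matrix()[:,1]@u) or 1
    y=sg*u;G=np.column_stack([x,y,np.cross(x,y)])
    g=np.r_[W+u[:2]*cx+np.array([-u[1],u[0]])*cy,z]
    d=g-st['eef_pos'];np.set_printoptions(suppress=True,precision=2)
    print('y sign',sg,'turn',np.degrees((R.inv()*Ro.from_matrix(G)).as_rotvec()),'shift now-frame',R.inv().apply(d),'goal-frame',G.T@d,'force',st['force'],'pos',st['eef_pos'],'w',st['width'],'t',st['clock'])
E
python3 -c "
from h import *
plan(-12,150)"
```

```text
y sign 1.0 turn [89.95  0.08  0.07] shift now-frame [ 106.3  -469.56  478.1 ] goal-frame [105.49 477.73 470.11] force [-0.02  0.09  0.54] pos [276.52 587.69 255.49] w 85.52066214805816 t 0.1
```

Emit:
jog_arm([
  [[10, 0, 0], [0, 0, 0], 1],
  [[10, 0, 0], [0, 0, 0], 1],
  [[10, 0, 0], [0, 0, 0], 1],
  [[10, 0, 0], [0, 0, 0], 1],
  [[10, 0, 0], [0, 0, 0], 1],
  [[10, 0, 0], [0, 0, 0], 1],
  [[10, 0, 0], [0, 0, 0], 1],
  [[10, 0, 0], [0, 0, 0], 1],
])

```text
clock: 1.1
eef_pos: [276.5, 587.9, 255.8]
tool_rot: [-0.263, 1.57, -2.105]
force: [-0.4, -0.8, 0.3]
width: 0.4
```

Emit:
jog_arm([
  [[10, 0, 0], [0, 0, 0], 1],
  [[0, 0, 0], [0, 45, 45], 1],
  [[0, 0, 0], [0, 45, 45], 1],
  [[0, 0, 0], [0, 45, 45], 1],
  [[0, 0, 0], [0, 45, 45], 1],
  [[0, 0, 0], [0, 45, 45], 1],
  [[0, 0, 0], [0, 45, 45], 1],
  [[0, 0, 0], [0, 0, 0], 1],
])

```text
clock: 2.1
eef_pos: [405.3, 230.0, 256.6]
tool_rot: [0.744, 1.569, -1.277]
force: [0.1, -0.6, 0.1]
width: -0.3
```

```bash
python3 -c "
from h import *
plan(-12,150)"
```

```text
y sign 1.0 turn [-0.62  0.07 -0.07] shift now-frame [107.14 211.17 198.64] goal-frame [106.65 209.14 201.04] force [ 0.06 -0.58  0.12] pos [405.28 229.96 256.65] w -0.2681432772985307 t 2.1
```

Emit:
jog_arm([
  [[0, 0, 0], [0, 42, 40], 1],
  [[0, 0, 0], [0, 42, 40], 1],
  [[0, 0, 0], [0, 42, 40], 1],
  [[0, 0, 0], [0, 42, 40], 1],
  [[0, 0, 0], [0, 42, 40], 1],
  [[0, 0, 0], [50, 0, 0], 1],
  [[0, 0, 0], [50, 0, 0], 1],
  [[0, 0, 0], [20, 0, 0], 1],
])

```text
clock: 3.1
eef_pos: [507.1, -33.7, 133.4]
tool_rot: [-1.321, 1.566, 2.953]
force: [-0.2, 0.4, 0.6]
width: -0.0
```

```bash
python3 - <<'E'
from h import *
plan(-12,104)
a=shot('top','t1')['img'][150:295,255:435,::-1];b=shot('scene','s1')['img'][180:330,140:340,::-1]
A=cv2.resize(a,None,fx=2.5,fy=2.5,interpolation=2);B=cv2.resize(b,None,fx=2.416,fy=2.416,interpolation=2)
H=max(A.shape[0],B.shape[0]);A,B=[cv2.copyMakeBorder(i,0,H-i.shape[0],0,0,0) for i in(A,B)]
o=np.hstack([A[:,:310],B]);print(o.shape);cv2.imwrite('pics/c1.png',cv2.convertScaleAbs(o,alpha=1.5))
E
```

```text
y sign 1.0 turn [0.01 0.07 0.28] shift now-frame [29.34  5.1   5.63] goal-frame [29.36  4.95  5.67] force [-0.18  0.37  0.62] pos [507.06 -33.66 133.36] w -0.009719737062972175 t 3.1
(362, 793, 3)
```

View pics/c1.png

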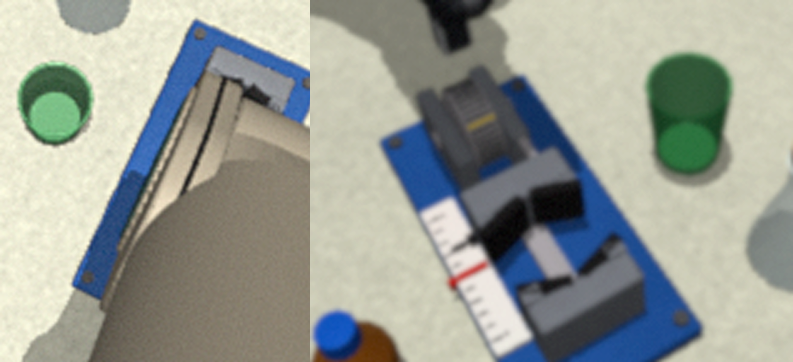

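The hand hides the cradle from the top camera. The scene view shows the fingertip above the wheel's back side, the pointer near (455,247) and the red band near (468,274). Descending to contact.

Emit:
jog_arm([
  [[0, 0, 0], [15, 5, 5.6], 1],
  [[0, 0, 0], [10, 0, 0], 1],
  [[0, 0, 0], [4, 0, 0], 1],
  [[0, 0, 0], [0, 0, 0], 1],
])

```text
clock: 3.7
eef_pos: [510.7, -42.1, 107.3]
tool_rot: [-2.412, 1.571, 1.861]
force: [-1.2, -0.2, 0.6]
width: -0.1
```

Emit:
jog_arm([
  [[0, 0, 0], [1, 0, 0], 1],
  [[0, 0, 0], [1, 0, 0], 1],
  [[0, 0, 0], [1, 0, 0], 1],
  [[0, 0, 0], [1, 0, 0], 1],
  [[0, 0, 0], [0, 0, 0], 1],
])

```text
clock: 4.32
eef_pos: [510.7, -42.2, 103.2]
tool_rot: [-1.444, 1.571, 2.829]
force: [-0.4, 0.2, 0.3]
width: 0.3
```

Emit:
jog_arm([
  [[0, 0, 0], [1, 0, 0], 1],
  [[0, 0, 0], [1, 0, 0], 1],
  [[0, 0, 0], [0, 0, 0], 1],
])

```text
clock: 4.7
eef_pos: [510.7, -42.2, 101.2]
tool_rot: [-1.411, 1.571, 2.862]
force: [-0.1, 0.9, 0.4]
width: 0.2
```

Emit:
jog_arm([
  [[0, 0, 0], [1, 0, 0], 1],
  [[0, 0, 0], [0, 0, 0], 1],
])

```text
clock: 4.95
eef_pos: [510.7, -42.2, 100.2]
tool_rot: [-1.397, 1.571, 2.876]
force: [-1.0, 1.0, 0.5]
width: 0.2
```

Emit:
jog_arm([
  [[0, 0, 0], [1, 0, 0], 1],
  [[0, 0, 0], [0, 0, 0], 1],
])

```text
clock: 5.2
eef_pos: [510.8, -42.3, 99.8]
tool_rot: [2.66, 1.57, 0.649]
force: [-2.2, 0.0, 4.9]
width: 0.0
```

Emit:
jog_arm([
  [[0, 0, 0], [0.6, 0, 0], 1],
  [[0, 0, 0], [0, 4, 0], 1],
  [[0, 0, 0], [0, 4, 0], 1],
  [[0, 0, 0], [0, 4, 0], 1],
  [[0, 0, 0], [0, 0, 0], 1],
])

```text
clock: 5.82
eef_pos: [522.9, -48.0, 99.9]
tool_rot: [1.877, 1.568, -0.134]
force: [0.0, -0.9, 9.7]
width: 0.2
```

Emit:
jog_arm([
  [[0, 0, 0], [0, 4, 0], 1],
  [[0, 0, 0], [0, 4, 0], 1],
  [[0, 0, 0], [0, 4, 0], 1],
  [[0, 0, 0], [0, 0, 0], 1],
])

```text
clock: 6.32
eef_pos: [532.9, -52.6, 98.6]
tool_rot: [1.509, 1.57, -0.502]
force: [1.0, -0.2, 1.4]
width: -0.5
```

```bash
cat >> h.py <<'E'
def crop(fn):
    b=shot('scene',fn)['img'][200:360,160:310,::-1]
    cv2.imwrite('pics/'+fn+'c.png',cv2.convertScaleAbs(cv2.resize(b,None,fx=3.7,fy=3.7,interpolation=cv2.INTER_CUBIC),alpha=1.6))
E
python3 -c "
from h import *
crop('s2');plan(-12,104)"
```

```text
y sign 1.0 turn [-0.05  0.01 -0.05] shift now-frame [ -5.45 -26.5   -0.52] goal-frame [ -5.43 -26.5   -0.54] force [ 1.12 -0.54  1.44] pos [532.9  -52.65  98.57] w -0.12922107232187602 t 6.375
```

View pics/s2c.png

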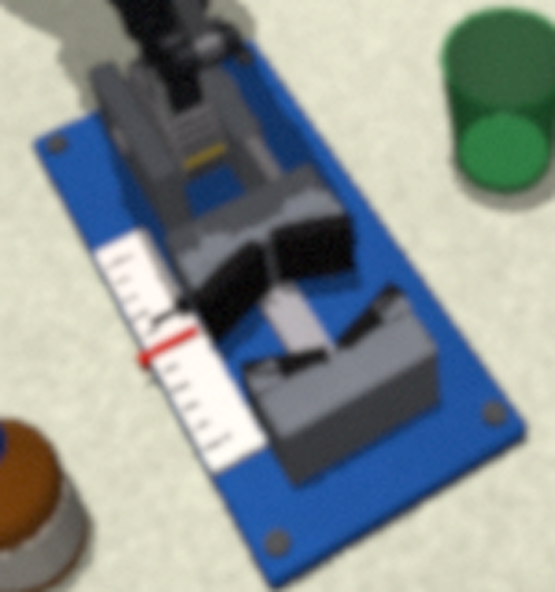

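The jaw has moved. The pointer tip is now near (155,321) and the band is unchanged.

```bash
python3 - <<'E'
from h import *
b=load('s0');c,th,k=fit([s(b,*p,14) for p in[(527,430),(275,588),(35,145),(255,40)]])
for p,z in[((148,304),22),((155,321),22),((171,345),19)]:print(cr(s(b,*p,z),c,th)/k)
# image shift of jaw top/V lining by registration
i0=load('s0')['img'];i1=load('s2')['img']
g=lambda i:cv2.cvtColor(i,cv2.COLOR_RGB2GRAY)
T=g(i0)[260:286,210:258];r=cv2.matchTemplate(g(i1)[245:310,195:275],T,cv2.TM_CCOEFF_NORMED);_,m,_,l=cv2.minMaxLoc(r);print(m,l[0]-15,l[1]-15)
d=atz(b,235+l[0]-15,270+l[1]-15,50)-atz(b,235,270,50);print(d,np.linalg.norm(d))
E
```

```text
[ -9.05816999 -50.28181421]
[  0.24506046 -51.1643129 ]
[ 12.72150537 -49.88958116]
0.9800839424133301 2 4
[ 6.86221559 -4.04162519  0.        ] 7.96396490754057
```

Emit:
jog_arm([
  [[0, 0, 0], [-8, 0, 0], 1],
  [[0, 0, 0], [0, -22, 0], 1],
  [[0, 0, 0], [6, 0, 0], 1],
  [[0, 0, 0], [2, 0, 0], 1],
  [[0, 0, 0], [0, 4, 0], 1],
  [[0, 0, 0], [0, 4, 0], 1],
  [[0, 0, 0], [0, 4, 0], 1],
  [[0, 0, 0], [0, 0, 0], 1],
])

```text
clock: 7.38
eef_pos: [525.9, -49.2, 99.8]
tool_rot: [1.828, 1.567, -0.183]
force: [0.3, -0.7, 9.7]
width: -0.1
```

Emit:
jog_arm([
  [[0, 0, 0], [0, 4, 0], 1],
  [[0, 0, 0], [0, 4, 0], 1],
  [[0, 0, 0], [0, 2, 0], 1],
  [[0, 0, 0], [0, 0, 0], 1],
  [[0, 0, 0], [-8, 0, 0], 1],
  [[0, 0, 0], [0, -22, 0], 1],
  [[0, 0, 0], [0, 0, 0], 1],
])

```text
clock: 8.25
eef_pos: [511.1, -42.3, 106.9]
tool_rot: [-1.548, 1.569, 2.725]
force: [0.4, 0.0, 0.3]
width: 0.0
```

```bash
python3 -c "
from h import *
crop('s3');plan(-12,104)"
```

```text
y sign 1.0 turn [-0.02 -0.01 -0.  ] shift now-frame [ 3.01 -3.89 -0.35] goal-frame [ 3.01 -3.89 -0.35] force [ 0.26 -0.58 -0.73] pos [512.51 -42.87 107.01] w 0.30614496164248284 t 8.3
```

View pics/s3c.png

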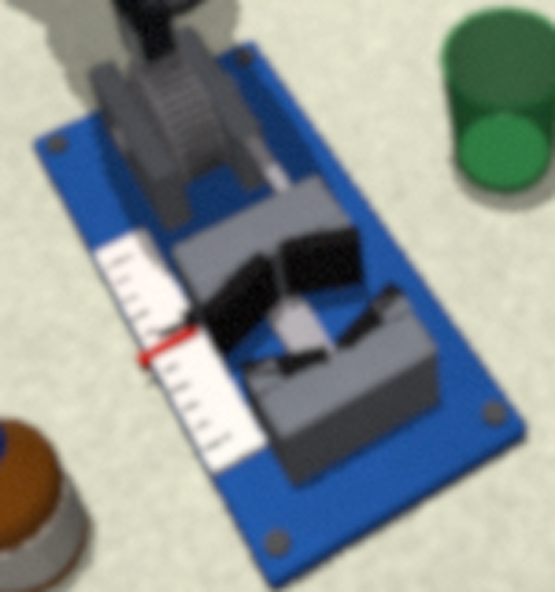

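The pointer tip is now near (163,332), just short of the band. Registering the jaw movement to subpixel.

```bash
cat >> h.py <<'E'
def track(fn):
    "jaw travel since s0 along cradle x by search: jaw-top patch projected at z=60"
    b=load('s0');n=load(fn);g=lambda d:cv2.GaussianBlur(cv2.cvtColor(d['img'],cv2.COLOR_RGB2GRAY),(0,0),.7).astype(np.float32)
    c,th,k=fit([s(b,*p,14) for p in[(527,430),(275,588),(35,145),(255,40)]])
    X,Y=np.meshgrid(np.arange(-24,20,.7),np.arange(-36,36,.7))
    def samp(d,dx):
        T=d['cam_to_world'];x=X+dx;P=np.stack([c[0]+(np.cos(th)*x-np.sin(th)*Y)*k,c[1]+(np.sin(th)*x+np.cos(th)*Y)*k,np.full(X.shape,60.)],-1)
        q=(P-T[:3,3])@T[:3,:3];f=f_(d);u=d['cx']+f*q[...,0]/-q[...,2];v=d['cy']-f*q[...,1]/-q[...,2]
        return cv2.remap(g(d),u.astype(np.float32),v.astype(np.float32),1).ravel()
    r=samp(b,0);D=np.arange(-2,40,.2);C=[np.corrcoef(r,samp(n,d))[0,1] for d in D];i=int(np.argmax(C));return D[i],C[i]
E
python3 - <<'E'
from h import *
print(track('s2'),track('s3'))
b=load('s3');c,th,k=fit([s(b,*p,14) for p in[(527,430),(275,588),(35,145),(255,40)]])
for p,z in[((163,332),22),((180,323),22),((171,345),19),((150,356),19),((193,333),19)]:print(cr(s(b,*p,z),c,th)/k)
E
```

```text
(np.float64(9.799999999999997), np.float64(0.9314498267648662)) (np.float64(15.599999999999994), np.float64(0.9957059976755916))
[  6.97802528 -50.46515117]
[  6.9471531  -42.43855507]
[ 12.72150537 -49.88958116]
[ 12.66687975 -59.67262507]
[ 12.5706345 -39.4270587]
```

Emit:
jog_arm([
  [[0, 0, 0], [6, 0, 0], 1],
  [[0, 0, 0], [2, 0, 0], 1],
  [[0, 0, 0], [0, 4, 0], 1],
  [[0, 0, 0], [0, 4, 0], 1],
  [[0, 0, 0], [0, 5, 0], 1],
  [[0, 0, 0], [0, 0, 0], 1],
  [[0, 0, 0], [-15, 0, 0], 1],
  [[0, 0, 0], [-50, 0, 0], 1],
])

```text
clock: 9.3
eef_pos: [522.7, -48.5, 162.8]
tool_rot: [-1.152, 1.565, 3.12]
force: [1.2, 0.0, -0.1]
width: 0.3
```

Emit:
jog_arm([
  [[0, 0, 0], [0, -60, 0], 1],
  [[0, 0, 0], [0, -60, 0], 1],
  [[0, 0, 0], [0, 0, -60], 1],
  [[0, 0, 0], [0, 0, -60], 1],
  [[0, 0, 0], [0, 0, -60], 1],
  [[0, 0, 0], [0, 0, 0], 1],
])

```text
clock: 10.05
eef_pos: [493.9, 171.0, 163.7]
tool_rot: [2.821, 1.568, 0.819]
force: [0.0, -0.7, -0.4]
width: 0.1
```

```bash
python3 - <<'E'
from h import *
crop('s4');print(track('s4'));plan(-12,104)
a=shot('top','t4')['img'][195:255,315:375,::-1]
A=cv2.resize(a,None,fx=7,fy=7,interpolation=2);B=cv2.resize(load('s4')['img'][255:310,185:235,::-1],None,fx=7,fy=7,interpolation=2)
A=A[:385]
cv2.imwrite('pics/c4.png',cv2.convertScaleAbs(np.hstack([A,B]),alpha=1.5))
E
```

```text
(np.float64(19.599999999999994), np.float64(0.9810631105732482))
y sign 1.0 turn [ 0.22 -0.01 -0.01] shift now-frame [ 59.59 102.79 182.07] goal-frame [ 59.61 103.49 181.66] force [-0.79 -1.08 -0.15] pos [492.67 167.53 163.61] w -0.16433392216966836 t 10.1
```

View pics/c4.png

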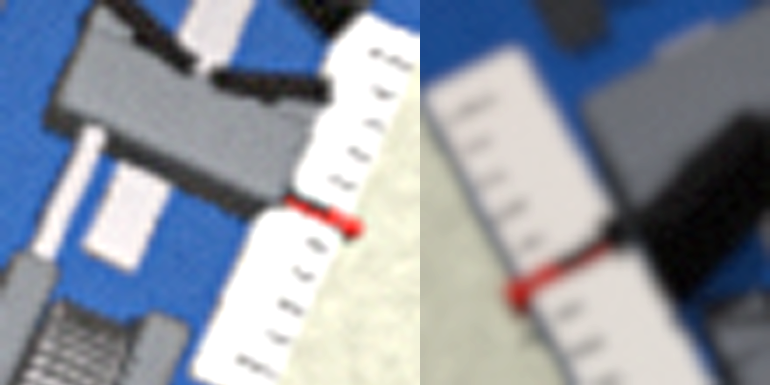

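Both views show the pointer lying on the band: (285–320,200–215) in the top half of the picture, and over the band's upper edge, (560–610,245–262), in the scene half. The red channel isolates the pointer and the green channel of the first picture isolates the band, so I'll measure those.

```bash
cat > m.py <<'E'
from h import *
C={'t':[(t,p) for p in[(310,33),(516,122),(328,555),(118,457)]],'s':[(s,p) for p in[(527,430),(275,588),(35,145),(255,40)]]}
X=np.arange(-25,40,.25);
def prof(fn,ch,z,ys):
    d=load(fn);b=load(fn[0]+'0');c,th,k=fit([f(b,*p,14) for f,p in C[fn[0]]])
    x,y=np.meshgrid(X,ys);P=np.stack([c[0]+(np.cos(th)*x-np.sin(th)*y)*k,c[1]+(np.sin(th)*x+np.cos(th)*y)*k,np.full(x.shape,float(z))],-1)
    T=d['cam_to_world'];q=(P-T[:3,3])@T[:3,:3];f=f_(d);u=d['cx']+f*q[...,0]/-q[...,2];v=d['cy']-f*q[...,1]/-q[...,2]
    return cv2.remap(d['img'][...,ch].astype(np.float32),u.astype(np.float32),v.astype(np.float32),cv2.INTER_CUBIC).mean(0)
def dip(p,lo,hi):
    m=(X>=lo)&(X<=hi);w=np.clip(np.percentile(p[m],80)-p[m]-10,0,None);i=X[m][w.argmax()];n=abs(X[m]-i)<5;return (X[m][n]*w[n]).sum()/w[n].sum(),w.max()
if __name__=='__main__':
  import sys
  for v in 'ts':
    for ys in(np.arange(-51,-44,.5),np.arange(-49,-41,.5)):
      print(v,'mark',dip(prof(v+'0',1,19,ys),4,25),'ptr0',dip(prof(v+'0',0,22,ys),-18,5),'ptr',[dip(prof(v+n,0,22,ys),0,25) for n in sys.argv[1:]])
E
python3 m.py 4; python3 -c "
from m import *
for v in 'ts':
  ys=np.arange(-49,-43,.5);print(v,np.c_[X,prof(v+'0',1,19,ys),prof(v+'4',0,22,ys)][100:180:4].round().astype(int).tolist())"
```

```text
t mark (np.float64(14.594029485410408), np.float32(116.23874)) ptr0 (np.float64(-4.729857592652634), np.float32(72.338356)) ptr [(np.float64(14.94885275640325), np.float32(83.93219))]
t mark (np.float64(14.568428086614723), np.float32(114.60242)) ptr0 (np.float64(-4.589507626721205), np.float32(75.98485)) ptr [(np.float64(14.864985911078728), np.float32(84.864044))]
s mark (np.float64(11.645500534257499), np.float32(82.78544)) ptr0 (np.float64(-7.488075108853909), np.float32(65.36373)) ptr [(np.float64(12.98874921130667), np.float32(65.80833))]
s mark (np.float64(11.690063743312486), np.float32(85.276474)) ptr0 (np.float64(-7.561012727563219), np.float32(66.96926)) ptr [(np.float64(12.846715288928454), np.float32(69.569565))]
t [[0, 167, 178], [1, 164, 178], [2, 161, 178], [3, 161, 179], [4, 159, 179], [5, 158, 179], [6, 160, 180], [7, 162, 180], [8, 163, 180], [9, 161, 179], [10, 159, 175], [11, 143, 166], [12, 108, 156], [13, 66, 138], [14, 40, 109], [15, 41, 88], [16, 64, 99], [17, 101, 136], [18, 137, 170], [19, 159, 186]]
s [[0, 142, 151], [1, 142, 150], [2, 141, 150], [3, 142, 150], [4, 142, 150], [5, 140, 150], [6, 136, 150], [7, 128, 147], [8, 114, 141], [9, 95, 130], [10, 71, 113], [11, 51, 93], [12, 48, 77], [13, 62, 72], [14, 85, 82], [15, 108, 99], [16, 124, 116], [17, 135, 129], [18, 140, 140], [19, 142, 146]]
```

The pointer measures +0.3 to +0.7 mm past the band's middle from the top view and about +1.2 mm from the scene view. Both are inside ±2.5 mm. Checking the glassware quickly, then handing in.

```bash
python3 - <<'E'
from h import *
a=load('t0')['img'].astype(int);b=load('t4')['img'].astype(int);e=abs(a-b).max(2)
for n,(x0,x1,y0,y1) in dict(flask=(275,310,120,165),beaker=(260,294,172,210),reagent=(388,425,205,238)).items():
    r=e[y0:y1,x0:x1];print(n,(r>40).mean().round(3),r.mean().round(1))
s0=load('s0')['img'].astype(int);s4=load('s4')['img'].astype(int);e=abs(s0-s4).max(2)
for n,(x0,x1,y0,y1) in dict(flask=(318,365,232,300),beaker=(277,318,202,252),reagent=(138,184,308,360)).items():
    r=e[y0:y1,x0:x1];print(n,(r>40).mean().round(3),r.mean().round(1))
print(read_state()['force'],finish_job())
E
```

```text
flask 0.0 15.2
beaker 0.0 13.5
reagent 0.0 13.7
flask 0.0 3.5
beaker 0.0 2.7
reagent 0.0 3.0
the job is handed in; nothing more can be done
[ 0.05985345 -0.12390618 -0.41852507] None
```

The jaw is closed up to the red mark, and I handed the job in after about 10 s of the 56 s; no verdict was reported. I rolled the top of the wheel towards the jaws with the shut fingertips in three strokes of 24, 22 and 13 mm. The steady readings while pressing were about 5–10 N. I then moved the hand up and away.

- **Jaw travel:** the jaw moved about 19.6 mm, which agrees with the 59 mm of stroke.
- **Pointer:** it stands slightly past the middle of the band, by 0.3–0.7 mm in the top view and about 1.2 mm in the scene view. The views disagree by less than 1 mm, both are inside the ±2.5 mm limit, and I made no further correction.
- **Earlier estimate:** reading the pointer by eye before the last stroke suggested it would end about 2 mm short. I took the channel-based measurement as the better one.
- **Glassware:** the picture comparison showed no movement of the flask, reagent bottle or beaker.
- **Hand:** the force reading at hand-in was about zero, so nothing was being touched.

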